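# Put one type tray away and draw out the other

### The arm

A 6-joint arm with a two-finger parallel gripper is mounted at the origin on the work surface. World frame = base frame: x ahead of the robot, y to its left, z up, the work surface at z = 0. Lengths are in mm, angles in rad, forces in N, time in s.
With the tool pointing down it reaches from about 350 to 875 mm from the base axis. Payload 4.2 kg.
Tool frame: the origin (TCP) lies at the very end of the fingers, on their centre line; the grasp point (between the pads) lies 19 mm behind it; z points along the fingers, y is the direction in which the jaws open and shut (so a half turn about z gives the same grasp; the last joint's range is limited). The gripper opens to 85 mm and grips with 20 to 120 N. Pads are 22 mm wide; open, the fingers measure 114 mm over their backs; the gripper's body (76 mm by 85 mm) begins 54 mm behind the grasp point. The pads swing forward as they close: fully open they stand 13 mm farther back than shut.
Start: joints at [1.472, 0.385, 0.008, 0, -1.194, -0.259], TCP at [218.851, 585.409, 209.912] pointing down, gripper open.
Joint ranges: [-3.14, 3.14], [-1.21, 2.06], [-1.07, 1.41], [-3.16, 2.05], [-2.99, -0.16], [-3.1, 3.1]. Speed limits (rad/s): [2.79, 2.79, 3.14, 3.14, 3.14, 3.14].

### API

Orientations are given as a unit quaternion [x, y, z, w].
In Python, from bench import telemetry, eyes, arm gives the robot as it stands. The module is installed in compiled form; this text tells all that it offers.
- The arm moves only by the tool move_arm, never from a script. Its argument "deltas" is text: rows parted by semicolons, each of 6 numbers parted by spaces: the shift along the tool's x, y, z in cm, then the turn, a rotation vector about the tool's x, y, z in rad. A call has 1 to 12 rows; each row shifts and turns the commanded pose from where the row before left it, along the tool's axes as they then stand; what a row does not reach is not made up. A row lasts 1/8 s, in which the tool goes at most 62.5 mm and 10.7 degrees, less where a joint would pass 70% of its speed; a pose out of reach is approached as far as the arm can. A call is refused whole if a number of a shift passes 6.25 or a number of a turn 0.188, either way. A call with a gripper value outside its range is refused whole. "grip" is the finger opening in cm, from 0 to 8.54, set as the call begins (left out, the last holds). The fingers move at their own pace and stop on an object; the grip force is fixed at half the most. Time passes only in rows, so rows that do not move let the fingers close. It gives the time, the measured TCP pose, the force and the opening at its end, in the units of the state.
- telemetry.read_state(): the state, without advancing time (a new reading comes with each control period).
- eyes.get_image(name): name is "side" or "top" or "wrist"; returns a dict with "pixels" (400x640x3 uint8, blue, green, red), "range_z" (400x640 float32, mm along the optical axis (not along the pixel's ray), 0 where there is no reading), "fx", "fy", "cx", "cy" (pixels), "dist_coeffs" ([k1, k2, p1, p2, k3] as OpenCV has them; the pictures are not rectified), "origin" and "orientation" of the camera in the world; the wrist camera has in their place "tool_from_camera" (4x4, takes a point from camera to tool coordinates, whose origin is the TCP and whose axes are the flange's). Camera axes: x right, y up, looking along -z (the intrinsics and any distortion apply to the point x, -y, -z); pixel columns grow to the right and rows downward; lengths in mm; the calibration is good to about 2 mm. A picture is of the moment at which its call begins: read the wrist's pose just before it.
- arm.job_done(): hands the job in, once; it reports no verdict.
Trained networks look in a picture, given as the dict that the camera call returned (one of the last four; its "shot" number tells which), for a name from the list of things; names that differ only in an ending like _2 or _b are one class to them, and where a whole thing is asked for, a point or a joint stands for the part that bears it (a point fixed in the world has none). Each returns a list of dicts, best first, with "p" (0 to 1); they miss things now and then, are a little off and sometimes report something else, mostly with a low value. They report only what shows in the picture. A call takes as long as a camera call. They do not tell look-alikes from the thing itself.
- eyes.boxes_of(picture, name): "point" ([x, y, z] in mm, in world coordinates, good to about 4 mm: the middle of the surface that is visible of it).
The state is a dict: "clock": time; "joints": joint angles; "joint_vel": joint speeds; "joint_efforts": joint torques, N m; "position": TCP position; "ee_rot": TCP orientation; "contact_force": force on the tool from outside, world axes, zero at the start; "wrist_torque": the same for the moment, N m; "gripper_width": finger opening in mm.
Only numpy, scipy, OpenCV 4.12 (cv2) and the standard library are available. Lean on these libraries where they do the work, as an engineer would, in place of code of your own. Each camera call takes 0.05 s, during which the arm holds its last target.

### The job

On the binder's bench, first push the red tray, which has been left sticking out, fully home; then hook a fingertip behind the raised lip of the blue tray and draw it out as far as it goes. Work with the fingertips only: do not pinch the tray fronts and do not lift anything. The brass stamps must stay standing in the blue tray and the type blocks stay in the red one, and the green tray and the other things on the bench are to be left where they are.

Things in the scene. Friction and masses are not known exactly. Their poses are not given: they have to be found in the camera images.
- red_tray (a joint): how far the red-fronted tray is drawn out, m: 0 = fully home, 0.10 = its stop; grows as the tray moves towards the robot. Slides stiffly (about 2.5 N of friction, tray mass 0.55 kg plus contents), no spring, stays where left. It starts 55 to 85 mm out. It runs in a fixed open-topped wooden carrier, 136 mm wide, rails 44 mm above the bench.
- blue_tray (a joint): the same for the blue-fronted tray (same construction, 0 home, 0.10 at its stop); starts 0 to 10 mm out.
- green_tray (a joint): the same for the green-fronted tray; starts 0 to 10 mm out, to be left alone.
- red_lip_mid (a point): middle of the top edge of the red tray's lip, 63 mm above the bench, moving with it. x: level, along the rail, inwards (home, away from the robot); y along the lip; z up. Lip board: 118 mm wide, 6 thick (3 mm either side of this point); in front a 6 mm panel of the same colour, 6 mm lower (outer surface x = -9 mm). Behind it (+x) an empty finger well at x = 3 to 58 mm, 108 wide, floor 42 mm down, then a 28 mm high cross wall and the 130 mm long compartment.
- blue_lip_mid (a point): middle of the top edge of the blue tray's lip, 63 mm above the bench, moving with it. x: level, along the rail, inwards (home, away from the robot); y along the lip; z up. Lip board: 118 mm wide, 6 thick (3 mm either side of this point); in front a 6 mm panel of the same colour, 6 mm lower (outer surface x = -9 mm). Behind it (+x) an empty finger well at x = 3 to 58 mm, 108 wide, floor 42 mm down, then a 28 mm high cross wall and the 130 mm long compartment.
- green_lip_mid (a point): middle of the top edge of the green tray's lip, 63 mm above the bench, moving with it. x: level, along the rail, inwards (home, away from the robot); y along the lip; z up. Lip board: 118 mm wide, 6 thick (3 mm either side of this point); in front a 6 mm panel of the same colour, 6 mm lower (outer surface x = -9 mm). Behind it (+x) an empty finger well at x = 3 to 58 mm, 108 wide, floor 42 mm down, then a 28 mm high cross wall and the 130 mm long compartment.
- stamp_a: brass hand stamp standing loose in the blue tray (front one), 28 mm foot diameter, 68 mm tall, about 150 g, origin at the centre of its underside, z up; tips if jerked
- type_a: dark wood and metal type block lying loose in the red tray, 40 x 24 x 23 mm, origin at the centre of its underside
- stamp_b: brass hand stamp standing loose in the blue tray (rear one), 28 mm foot diameter, 68 mm tall, about 150 g, origin at the centre of its underside, z up; tips if jerked
- type_b: dark wood and metal type block lying loose in the red tray, 40 x 24 x 23 mm, origin at the centre of its underside
- paste_jar: small jar standing in the green tray, 50 mm diameter, 55 mm tall, origin at the centre of its underside
- glue_tub: white tub with blue cap on the bench, 100 mm diameter, 130 mm tall, origin at the centre of its underside
- ink_bottle: amber ink bottle with black cap on the bench, 44 mm diameter, 75 mm tall, origin at the centre of its underside
- hammer: small hammer lying on the bench, origin under its middle, x axis along the handle towards the head
There are look-alikes about, which are no part of the job. What is shaped like the stamp_b but orange or turquoise is not meant. Leave any orange look-alike of the stamp_a alone.

How it is judged:
By the outcome, as a careful person would: the job done as asked, in the order asked, and still so for the second after the job is handed in, with the robot touching nothing.
It also fails if it takes over 46 s, if anything falls off the work surface, if the arm or the gripper's body presses on something with over 40 N, if the wrist force passes 120 N, or if a joint passes its speed limit or range.

## Working session

There is one attempt and no reset: what is moved stays moved. The work goes in short steps, Python scripts to look and compute and a tool call to move; the robot and the scene stay as the last step left them, time stands still between calls to the robot, and variables do not carry over. Pictures are saved under pics/ and viewed, and the job is handed in when it is done.

Besides the shell and the picture viewer there is one more tool, called in YAML: its name, and indented under it one key for each argument. move_arm: Moves the arm, as the interface text tells. Its arguments: {"type":"object","properties":{"deltas":{"type":"string"},"grip":{"type":"number"}},"required":["deltas"]}

```bash
mkdir -p pics; cat > h.py <<'E'
import numpy as np, cv2
from scipy.spatial.transform import Rotation as R
from bench import telemetry, eyes, arm
def pose():
    s=telemetry.read_state(); return np.array(s["position"]),R.from_quat(s["ee_rot"]),s
def world(im,u,v,st=None,z=None):
    K=np.array([[im["fx"],0,im["cx"]],[0,im["fy"],im["cy"]],[0,0,1]])
    p=cv2.undistortPoints(np.array([[[u,v]]],float),K,np.array(im["dist_coeffs"],float))[0,0]
    d=np.array([p[0],-p[1],-1.])
    if "origin" in im:
        o=np.array(im["origin"]);M=R.from_quat(im["orientation"]).as_matrix() if np.size(im["orientation"])==4 else np.array(im["orientation"])
    else:
        T=np.array(im["tool_from_camera"]);P,Q,_=st
        M=Q.as_matrix()@T[:3,:3];o=P+Q.apply(T[:3,3])
    d=M@d
    if z is None:
        r=im["range_z"][int(round(v)),int(round(u))]
        return o+d*r
    return o+d*(z-o[2])/d[2]
E
python3 - <<'E'
from h import *
p,q,s=pose();print(s["clock"],p,q.as_matrix().round(3),s["contact_force"])
for n in ["side","top","wrist"]:
    im=eyes.get_image(n);cv2.imwrite(f"pics/{n}1.png",im["pixels"])
    if n!="wrist":print(n,im["origin"],im["orientation"])
    for k in ["red_lip_mid","blue_lip_mid","green_lip_mid","stamp_a","type_a","paste_jar","red_tray"]:
        print(n,k,[(np.round(d["point"]).tolist(),round(d["p"],2)) for d in eyes.boxes_of(im,k)])
E
```

```text
0.0 [218.63618146 584.82721555 208.81359005] [[ 0.937 -0.35  -0.001]
 [-0.35  -0.937 -0.002]
 [ 0.     0.002 -1.   ]] [ 0.20687732 -0.61813944 -0.01309036]
side [ 415.93565039 1026.16822681  734.03699726] [-0.02750585  0.48455027  0.87320863 -0.04428501]
side red_lip_mid [([580.0, -264.0, 36.0], 0.61)]
side blue_lip_mid [([637.0, 94.0, 31.0], 0.8)]
side green_lip_mid [([634.0, -76.0, 34.0], 0.59)]
side stamp_a [([683.0, 285.0, 37.0], 0.76), ([738.0, 338.0, 37.0], 0.68), ([569.0, 267.0, 34.0], 0.68), ([715.0, 127.0, 57.0], 0.66), ([508.0, 234.0, 29.0], 0.63), ([652.0, 137.0, 58.0], 0.57)]
side type_a [([628.0, -260.0, 34.0], 0.58)]
side paste_jar [([664.0, -58.0, 57.0], 0.81)]
side red_tray [([586.0, -265.0, 32.0], 0.57)]
top [ 234.24296098  -34.11030386 1649.27747534] [ 0.06098191 -0.05989793 -0.70068495  0.70833188]
top red_lip_mid [([598.0, -246.0, 22.0], 0.74)]
top blue_lip_mid [([653.0, 108.0, 16.0], 0.71)]
top green_lip_mid [([646.0, -52.0, 21.0], 0.62)]
top stamp_a [([504.0, 220.0, 63.0], 0.63), ([655.0, 126.0, 74.0], 0.61), ([570.0, 256.0, 46.0], 0.55), ([686.0, 273.0, 49.0], 0.48)]
top type_a [([324.0, -351.0, 49.0], 0.67), ([630.0, -267.0, 48.0], 0.53), ([620.0, -213.0, 44.0], 0.48)]
top paste_jar [([667.0, -73.0, 74.0], 0.53)]
top red_tray [([601.0, -244.0, 24.0], 0.89)]
wrist red_lip_mid []
wrist blue_lip_mid []
wrist green_lip_mid []
wrist stamp_a []
wrist type_a []
wrist paste_jar []
wrist red_tray []
```

View pics/side1.png

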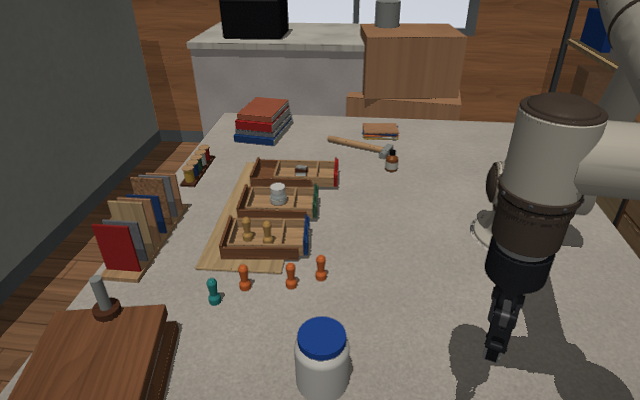

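View pics/top1.png

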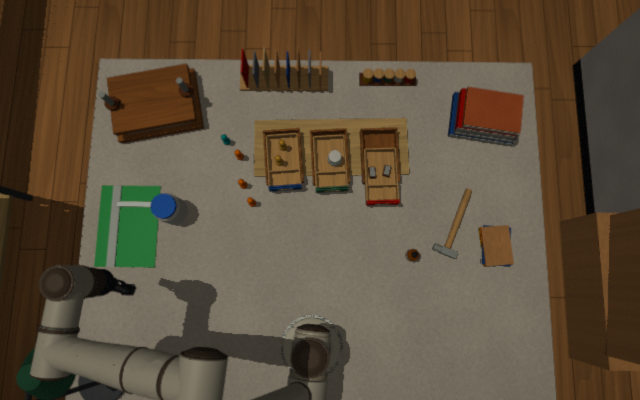

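The top view shows three carriers: blue front at about (285,188), green at (331,188) and red, sticking out, at (383,203). The two brass stamps are in the blue tray at (279,160) and (284,146). Orange and turquoise look-alikes stand left of it at (225–251, 140–202). Next I'll enlarge the view.

```bash
python3 - <<'E'
from h import *
im=eyes.get_image("top");c=im["pixels"][110:220,240:420];cv2.imwrite("pics/topc.png",cv2.resize(c,None,fx=4.4,fy=4.4,interpolation=cv2.INTER_CUBIC))
im2=eyes.get_image("side");c=im2["pixels"][140:290,190:350];cv2.imwrite("pics/sidec.png",cv2.resize(c,None,fx=4,fy=4,interpolation=cv2.INTER_CUBIC))
for n,i in(("top",im),("side",im2)):
  hsv=cv2.cvtColor(i["pixels"],cv2.COLOR_BGR2HSV)
  for k,(a,b) in dict(red=(0,4),blue=(100,125),green=(55,85)).items():
    m=((hsv[...,0]>=a)&(hsv[...,0]<=b)&(hsv[...,1]>130)&(hsv[...,2]>40)).astype(np.uint8)
    w=np.zeros_like(m)
    if n=="top":w[175:215,255:410]=1
    else:w[140:265,295:350]=1
    m*=w
    v,u=np.nonzero(m)
    if len(u)==0: print(n,k,'none');continue
    P=np.array([world(i,x,y) for x,y in zip(u,v)])
    print(n,k,len(u),u.min(),u.max(),v.min(),v.max(),"P med",np.median(P,0).round(),"p5",np.percentile(P,3,axis=0).round(),"p95",np.percentile(P,97,axis=0).round())
    if n=="top": 
      for uu in np.unique(u)[::4]: print(uu, v[u==uu].min(),v[u==uu].max(),end=' | ')
      print()
E
```

```text
top red 111 367 399 200 204 P med [ 507. -253.   58.] p5 [ 501. -304.   29.] p95 [ 513. -193.   69.]
367 201 204 | 371 201 204 | 375 201 203 | 379 201 202 | 383 201 202 | 387 200 202 | 391 201 203 | 395 200 204 | 399 200 202 | 
top blue 97 269 300 185 189 P med [558. 109.  59.] p5 [551.  51.  49.] p95 [565. 156.  69.]
269 187 188 | 273 186 189 | 277 186 189 | 281 186 188 | 285 186 187 | 289 185 187 | 293 185 187 | 297 185 187 | 
top green 20 317 346 188 190 P med [552. -58.  58.] p5 [ 547. -115.   52.] p95 [557. -17.  63.]
317 190 190 | 322 189 189 | 329 189 189 | 338 188 188 | 343 188 188 | 
side red 94 334 337 158 186 P med [ 509. -209.   56.] p5 [ 504. -299.   21.] p95 [ 516. -185.   64.]
side blue 148 304 308 215 254 P med [559. 138.  56.] p5 [551.  56.  22.] p95 [568. 165.  64.]
side green 1 313 313 206 206 P med [557.  -9.  54.] p5 [557.  -9.  54.] p95 [557.  -9.  54.]
```

View pics/topc.png

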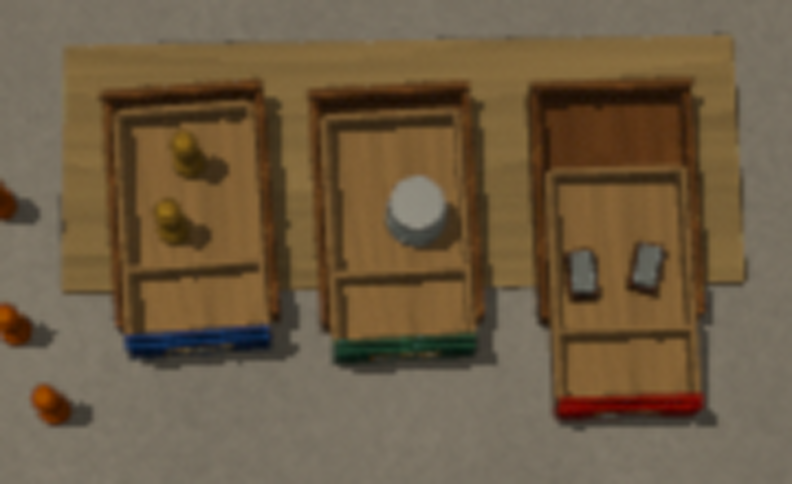

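View pics/sidec.png

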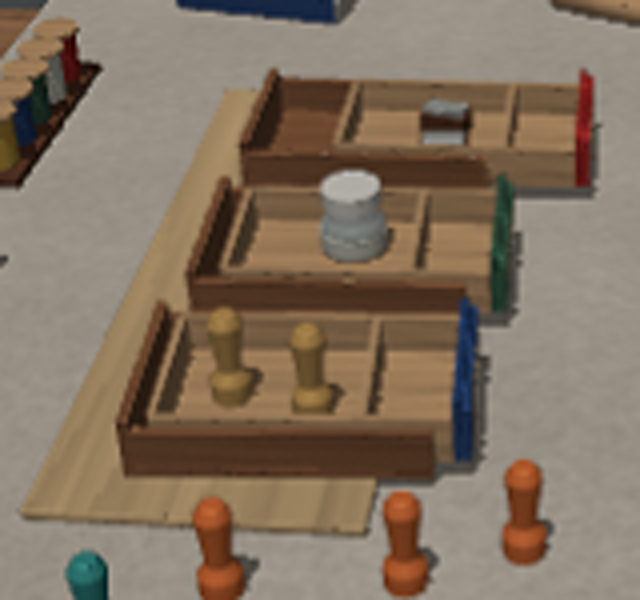

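The blue tray is at the left in the top crop, with both brass stamps in it; the orange and turquoise look-alikes are all outside on the bench. Next I'll compute the lip poses and tray axes from both views.

```bash
python3 - <<'E'
from h import *
im=eyes.get_image("top")
f=lambda a,b,z:world(im,240+a/4.4-.4,110+b/4.4-.4,z=z)
for k,pts in dict(blue=[(127,336),(270,328)],green=[(334,342),(476,337)],red=[(557,399),(702,395)],
   ).items():
  L=[f(*p,63) for p in pts];d=L[0]-L[1];print(k,[l.round() for l in L],"w",np.linalg.norm(d).round(),"mid",((L[0]+L[1])/2).round(),"axis deg",np.degrees(np.arctan2(d[1],d[0])-np.pi/2).round(1))
for k,pts in dict(blueL=[(118,330),(102,96)],blueR=[(277,318),(262,85)],redL=[(545,322),(532,90)],redR=[(704,314),(690,82)],grL=[(325,330),(310,93)],grR=[(482,318),(467,85)]).items():
  L=[f(*p,44) for p in pts];d=L[1]-L[0];print(k,[l.round() for l in L],np.degrees(np.arctan2(d[1],d[0])).round(1))
im=eyes.get_image("wrist");print(np.array(im["tool_from_camera"]).round(2),im["fx"],im["dist_coeffs"])
im=eyes.get_image("side")
g=lambda a,b,z:world(im,190+a/4-.4,140+b/4-.4,z=z).round()
print("side", "red",g(583,72,63),"blue",g(466,298,63),"blue near",g(459,375,63))
for d in eyes.boxes_of(im,"glue_tub"):print(d)
print(pose()[2]["joints"])
E
```

```text
blue [array([560., 161.,  63.]), array([567.,  45.,  63.])] w 117.0 mid [564. 103.  63.] axis deg 3.9
green [array([556.,  -7.,  63.]), array([ 562., -123.,   63.])] w 116.0 mid [559. -65.  63.] axis deg 2.7
red [array([ 511., -189.,   63.]), array([ 516., -306.,   63.])] w 118.0 mid [ 514. -247.   63.] axis deg 2.2
blueL [array([568., 171.,  44.]), array([769., 191.,  44.])] 5.7
blueR [array([580.,  40.,  44.]), array([781.,  56.,  44.])] 4.6
redL [array([ 579., -181.,   44.]), array([ 779., -171.,   44.])] 2.9
redR [array([ 587., -312.,   44.]), array([ 787., -304.,   44.])] 2.3
grL [array([570.,   0.,  44.]), array([774.,  16.,  44.])] 4.4
grR [array([ 582., -129.,   44.]), array([ 782., -116.,   44.])] 3.6
[[  -0.      0.94    0.33   85.58]
 [   1.      0.     -0.      1.3 ]
 [  -0.      0.33   -0.94 -163.49]
 [   0.      0.      0.      1.  ]] 294.19162073692775 [0.00544748 0.         0.         0.         0.        ]
side red [ 516. -302.   63.] blue [569.  47.  63.] blue near [561. 134.  63.]
{'point': [473.0, 542.9, 107.7], 'p': 0.84}
{'point': [714.8, 125.1, 58.1], 'p': 0.71}
[ 1.47161424e+00  3.84704225e-01  7.88773109e-03 -2.29277434e-05
 -1.19399681e+00 -2.58607943e-01]
```

Both views agree: red lip at (514,-247) with its axis at about 2.5°, blue lip at (565,103) at about 4.5°. I'll close the fingers and go over the blue tray for a wrist look.

move_arm:
  deltas: "2.45 1.68 0 0 0 0;4.89 3.35 0 0 0 0;4.89 3.35 0 0 0 0;4.89 3.35 0 0 0 0;4.89 3.35 0 0 0 0;4.89 3.35 0 0 0 0;4.89 3.35 0 0 0 0;4.89 3.35 0 0 0 0;4.89 3.35 0 0 0 0;2.45 1.68 0 0 0 -0.14;0 0 0 0 0 -0.14;0 0 0 0 0 -0.14"
  grip: 0

```text
clock: 3.0
position: [525.8, 148.0, 209.9]
ee_rot: [0.999, 0.033, -0.0, 0.0]
contact_force: [-0.7, 0.4, 0.1]
gripper_width: -0.2
```

```bash
python3 - <<'E'
from h import *
st=pose();print(st[2]["clock"],st[0].round(1),st[1].as_matrix().round(3)[:, 0],st[2]["contact_force"],st[2]["gripper_width"])
im=eyes.get_image("wrist");cv2.imwrite("pics/w2.png",im["pixels"])
for k in["blue_lip_mid","stamp_a"]:print(k,[(np.round(d["point"]).tolist(),d["p"]) for d in eyes.boxes_of(im,k)])
E
```

```text
3.0 [525.8 148.  209.9] [ 0.998  0.065 -0.   ] [-0.69927092  0.42756481  0.06383178] -0.1827369905850798
blue_lip_mid [([636.0, 102.0, 21.0], 0.66)]
stamp_a [([576.0, 256.0, 58.0], 0.98), ([516.0, 222.0, 54.0], 0.98), ([684.0, 272.0, 36.0], 0.75), ([658.0, 128.0, 85.0], 0.73)]
```

View pics/w2.png

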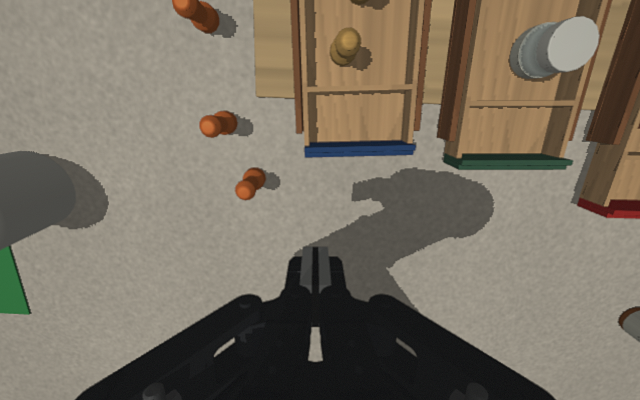

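The wrist view shows the blue lip from (306,149) to (414,144), with brass stamps at (346,45) and above. Orange look-alikes stand at (211,125) and (247,186), outside the trays.

```bash
python3 - <<'E'
from h import *
st=pose();im=eyes.get_image("wrist")
c=im["pixels"][70:190,290:450];cv2.imwrite("pics/w2c.png",cv2.resize(c,None,fx=5,fy=5,interpolation=cv2.INTER_CUBIC))
for n,(u,v) in dict(bl=(306,147),br=(414,143)).items(): print(n,world(im,u,v,st,z=63).round(1))
for v in (143,144,145,146,147,148,149,150,152):print(v,world(im,360,v,st).round(1),end=";")
print()
for u in(310,360,405):
  print(u,[im["pixels"][v,u].tolist() for v in range(138,160,1)])
E
```

```text
bl [561.8 158.5  63. ]
br [572.6  46.   63. ]
143 [567.2  99.9  47.4];144 [567.1 100.9  54.5];145 [567.1 102.   61.8];146 [566.2 102.   62.7];147 [565.1 101.8  62.2];148 [563.9 101.5  61.3];149 [563.1 101.7  63. ];150 [562.  101.5  62.6];152 [558.9 100.3  56.5];
310 [[53, 73, 89], [52, 72, 87], [52, 71, 88], [51, 67, 82], [47, 49, 55], [47, 40, 41], [50, 41, 43], [48, 33, 28], [50, 32, 20], [84, 53, 33], [98, 63, 39], [99, 63, 39], [98, 63, 39], [96, 62, 39], [77, 50, 32], [92, 60, 37], [99, 63, 38], [99, 62, 37], [96, 63, 45], [108, 109, 111], [130, 144, 150], [135, 149, 155]]
360 [[91, 128, 160], [91, 129, 162], [70, 88, 105], [52, 41, 40], [51, 31, 19], [51, 34, 22], [50, 34, 22], [51, 33, 21], [89, 58, 37], [99, 64, 41], [98, 62, 38], [96, 61, 39], [93, 59, 37], [86, 56, 36], [95, 60, 37], [99, 63, 39], [96, 59, 35], [94, 75, 64], [123, 134, 139], [133, 148, 155], [134, 148, 154], [134, 148, 154]]
405 [[55, 76, 94], [56, 78, 95], [55, 73, 89], [52, 50, 54], [51, 34, 25], [51, 33, 21], [72, 47, 30], [94, 60, 38], [98, 62, 39], [97, 62, 39], [97, 63, 40], [92, 59, 37], [95, 61, 38], [96, 62, 41], [94, 57, 34], [94, 58, 38], [94, 86, 82], [123, 136, 141], [134, 148, 154], [136, 148, 154], [135, 149, 155], [135, 147, 153]]
```

View pics/w2c.png

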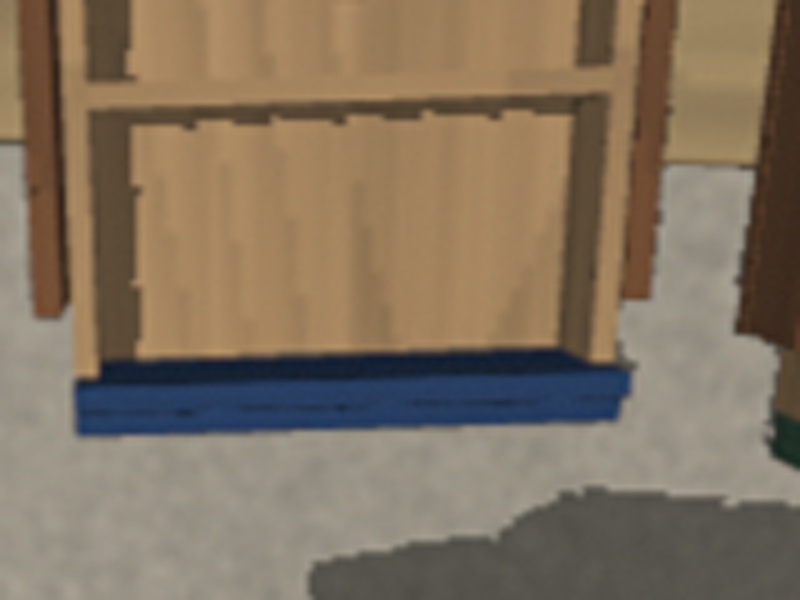

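Blue lip midpoint is (564.5,102) at z≈63 and matches the top view. Next is the approach in front of the red tray.

move_arm:
  deltas: "-0.7 3.1 0 0 0 0;-0.95 4.7 0 0 0 0;-0.95 4.7 0 0 0 0;-0.95 4.7 0 0 0 0;-0.95 4.7 0 0 0 0;-0.95 4.7 0 0 0 0;-0.95 4.7 0 0 0 0;-0.95 4.7 0 0 0 0;-0.8 3.35 0 0 0 0.0175;0 0 0 0 0 0"

```text
clock: 4.45
position: [468.2, -250.7, 209.7]
ee_rot: [1.0, 0.02, -0.0, 0.0]
contact_force: [-0.1, 0.1, -0.5]
gripper_width: -0.4
```

```bash
python3 - <<'E'
from h import *
st=pose();print(st[2]["clock"],st[0].round(1),st[1].as_matrix().round(3)[:, 0],st[2]["contact_force"],st[2]["gripper_width"])
im=eyes.get_image("wrist");cv2.imwrite("pics/w3.png",im["pixels"])
hsv=cv2.cvtColor(im["pixels"],cv2.COLOR_BGR2HSV)
m=((hsv[...,0]<=5)&(hsv[...,1]>200)&(hsv[...,2]>60))
v,u=np.nonzero(m);P=np.array([world(im,x,y,st) for x,y in zip(u,v)]);g=abs(P[:,2]-63)<1.5
P=P[g];print(P.shape,P[:,1].min(),P[:,1].max());f=np.polyfit(P[:,1],P[:,0],1);print("slope deg",-np.degrees(np.arctan(f[0])))
for y in np.arange(-300,-190,20):
  s=P[abs(P[:,1]-y)<8];print(y,s[:,0].min().round(1),s[:,0].max().round(1)) if len(s) else 0
E
```

```text
4.45 [ 468.2 -250.7  209.7] [ 0.999  0.04  -0.   ] [-0.11779524  0.09000684 -0.45911746] -0.364660278173639Traceback (most recent call last):
  File "<stdin>", line 7, in <module>
    return umr_minimum(a, axis, None, out, keepdims, initial, where)
ValueError: zero-size array to reduction operation minimum which has no identity
```

View pics/w3.png

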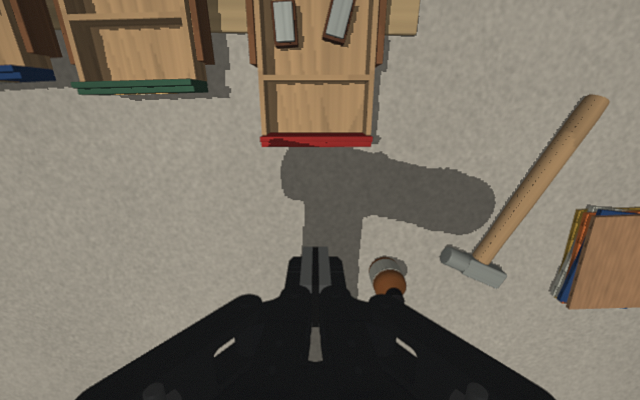

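The red lip runs from (262,140) to (371,140), and both type blocks are at (285,25) and (340,18). The ink bottle at (388,275) stands close to my descent path, so I'll measure it first.

```bash
python3 - <<'E'
from h import *
st=pose();im=eyes.get_image("wrist")
for u in(270,300,316,340,365):
  print(u,[world(im,u,v,st).round(1).tolist() for v in (136,138,140,142,145)])
print("rails",[world(im,u,v,st,z=44).round(1).tolist() for u,v in((250,65),(380,66),(250,30),(382,30))])
print("ink foot",world(im,388,262,st).round(),world(im,372,272,st).round(),"cap",world(im,392,290,st).round())
for n,i in(("wrist",im),("top",eyes.get_image("top")),("side",eyes.get_image("side"))):
  for k in("ink_bottle","hammer"):print(n,k,[(np.round(d["point"]).tolist(),round(d["p"],2)) for d in eyes.boxes_of(i,k)])
cv2.imwrite("pics/w3c.png",cv2.resize(im["pixels"][0:200,230:400],None,fx=3,fy=3,interpolation=cv2.INTER_CUBIC))
E
```

```text
270 [[514.5, -202.6, 61.8], [512.6, -202.8, 63.3], [510.3, -202.5, 61.7], [507.5, -201.7, 56.5], [504.3, -201.7, 56.2]]
300 [[515.7, -233.7, 61.3], [513.6, -233.8, 61.1], [511.7, -233.9, 62.2], [508.9, -233.7, 56.8], [505.6, -233.7, 56.4]]
316 [[516.5, -250.4, 62.6], [514.4, -250.5, 61.5], [512.4, -250.6, 62.0], [509.3, -250.7, 55.1], [553.4, -247.6, 373.2]]
340 [[517.5, -275.3, 62.1], [515.5, -275.5, 62.1], [513.6, -275.4, 64.0], [510.6, -276.2, 56.8], [507.6, -276.4, 57.5]]
365 [[518.4, -301.5, 61.0], [516.6, -301.4, 62.8], [514.5, -301.7, 62.3], [511.7, -302.8, 57.1], [508.5, -303.2, 56.3]]
rails [[582.6, -180.3, 44.0], [587.2, -312.9, 44.0], [614.0, -181.3, 44.0], [619.4, -311.1, 44.0]]
ink foot [ 345. -357.   19.] [ 331. -336.   23.] cap [ 332. -353.   64.]
wrist ink_bottle [([580.0, 49.0, 41.0], 0.26)]
wrist hammer [([452.0, -517.0, 22.0], 0.67)]
top ink_bottle [([325.0, -347.0, 52.0], 0.55)]
top hammer [([414.0, -509.0, 18.0], 0.72), ([711.0, -34.0, 20.0], 0.28)]
side ink_bottle [([636.0, -76.0, 34.0], 0.64), ([326.0, -338.0, 38.0], 0.53), ([655.0, 136.0, 59.0], 0.53)]
side hammer [([421.0, -501.0, 20.0], 0.73), ([325.0, -334.0, 37.0], 0.57)]
```

View pics/w3c.png

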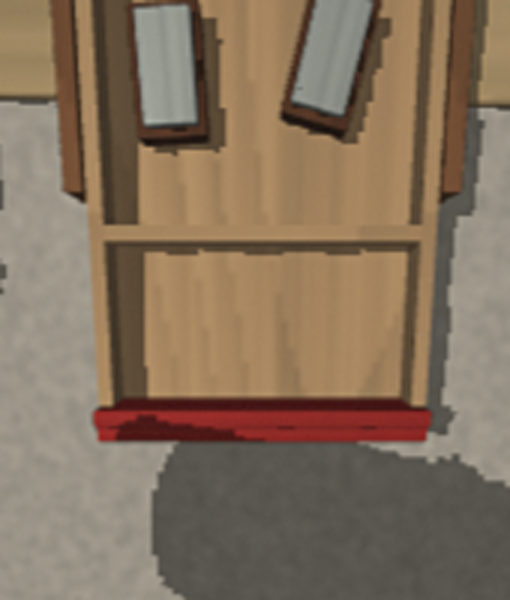

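Ink bottle is at about (328,-345), well clear of the fingers. Red lip midpoint is (513.5,-248) with the panel face at x≈505. I'll lower in front of it and begin pushing.

move_arm:
  deltas: "0 0 4 0 0 0;0 0 6 0 0 0;0 0 5.5 0 0 0;0 0 2.5 0 0 0;0 0 0 0 0 0;1.0 0 0 0 0 0;0.8 0 0 0 0 0;0.4 0 0 0 0 0;0.4 0 0 0 0 0;0.4 0 0 0 0 0"

```text
clock: 6.2
position: [497.7, -247.7, 30.0]
ee_rot: [1.0, 0.022, -0.001, -0.0]
contact_force: [-2.7, 0.3, 2.2]
gripper_width: 0.4
```

move_arm:
  deltas: "0.5 0 0 0 0 0;0.6 0 0 0 0 0;0.6 0 0 0 0 0;0.6 0 0 0 0 0;0.6 0 0 0 0 0;0.6 0 0 0 0 0"

```text
clock: 6.95
position: [534.0, -246.2, 29.9]
ee_rot: [1.0, 0.022, -0.0, 0.0]
contact_force: [-2.8, -1.0, 2.7]
gripper_width: 0.1
```

move_arm:
  deltas: "0.6 0 0 0 0 0;0.5 0 0 0 0 0;0.4 0 0 0 0 0;0.2 0 0 0 0 0;0.2 0 0 0 0 0"

```text
clock: 7.58
position: [552.6, -245.4, 29.9]
ee_rot: [1.0, 0.022, -0.0, 0.0]
contact_force: [-3.3, -1.4, 1.2]
gripper_width: -0.2
```

```bash
python3 - <<'E'
from h import *
st=pose();print(st[2]["clock"],st[0].round(1),st[2]["contact_force"])
i=eyes.get_image("top");cv2.imwrite("pics/t4.png",cv2.resize(i["pixels"][110:220,240:420],None,fx=4.4,fy=4.4,interpolation=cv2.INTER_CUBIC))
E
```

```text
7.575 [ 552.6 -245.4   29.9] [-3.30725473 -1.36109796  1.17664252]
```

View pics/t4.png

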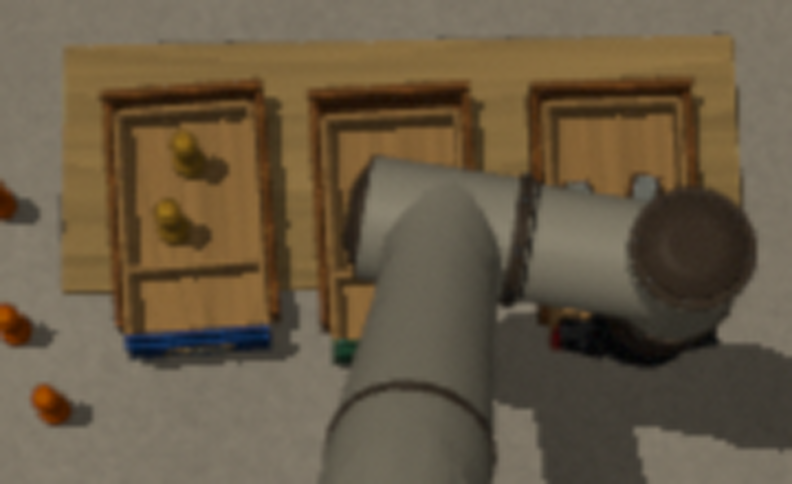

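Red is nearly home: the rear gap at (610,100) is now about as small as blue's. I'll continue in 2 mm steps until the stop shows as force.

move_arm:
  deltas: "0.2 0 0 0 0 0;0.2 0 0 0 0 0;0 0 0 0 0 0"

```text
clock: 8.0
position: [553.4, -245.2, 29.8]
ee_rot: [1.0, 0.022, -0.003, -0.0]
contact_force: [-7.9, -1.9, 5.6]
gripper_width: -0.1
```

move_arm:
  deltas: "0.2 0 0 0 0 0;0.1 0 0 0 0 0;0 0 0 0 0 0"

```text
clock: 8.38
position: [553.3, -245.2, 29.7]
ee_rot: [1.0, 0.022, -0.006, -0.001]
contact_force: [-13.7, -1.6, 9.8]
gripper_width: -0.1
```

The stop is reached: position holds at 553.4 mm while force rises to 14 N. I'll back off and rise for a check.

move_arm:
  deltas: "-1.0 0 0 0 0 0;-2.0 0 0 0 0 0;-3.0 0 0 0 0 0;-1.0 0 -3 0 0 0;0 0 -6 0 0 0;0 0 -6 0 0 0;0 0 -3 0 0 0;0 0 0 0 0 0"

```text
clock: 9.38
position: [492.4, -248.3, 213.4]
ee_rot: [1.0, 0.023, 0.005, 0.001]
contact_force: [-0.1, 0.4, -0.5]
gripper_width: 0.1
```

```bash
python3 - <<'E'
from h import *
st=pose();print(st[2]["clock"],st[0].round(1),st[1].as_matrix()[:,0].round(3),st[2]["contact_force"])
im=eyes.get_image("wrist");cv2.imwrite("pics/w5.png",im["pixels"])
E
```

```text
9.375 [ 492.4 -248.3  213.4] [0.999 0.045 0.01 ] [-0.11459614  0.36745945 -0.48215804]
```

View pics/w5.png

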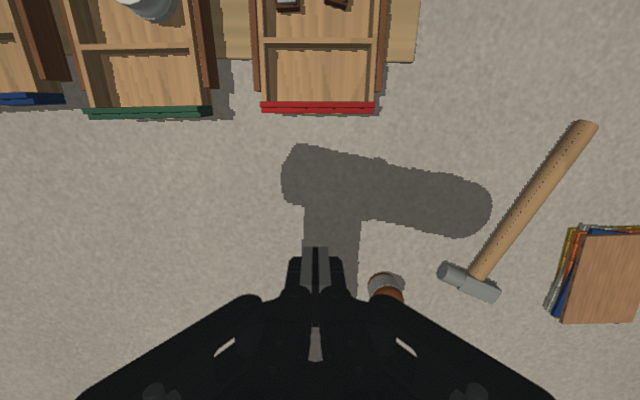

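Red is home at (318,107), with the type blocks still inside at the top edge. Now over the blue finger well.

move_arm:
  deltas: "0.8 -2.4 0 0 0 0;1.45 -4.5 0 0 0 0;1.45 -4.5 0 0 0 0;1.45 -4.5 0 0 0 0;1.45 -4.5 0 0 0 0;1.45 -4.5 0 0 0 0;1.45 -4.5 0 0 0 0;1.2 -3.5 0 0 0 0;0.57 -1.83 0 0 0 -0.042;0 0 0 0 0 0"

```text
clock: 10.68
position: [586.5, 104.7, 208.4]
ee_rot: [0.999, 0.044, -0.001, 0.0]
contact_force: [-0.4, -1.0, 0.2]
gripper_width: 0.0
```

```bash
python3 - <<'E'
from h import *
st=pose();print(st[2]["clock"],st[0].round(1),st[1].as_matrix()[:,0].round(3),st[2]["contact_force"])
im=eyes.get_image("wrist");cv2.imwrite("pics/w6.png",im["pixels"])
hsv=cv2.cvtColor(im["pixels"],cv2.COLOR_BGR2HSV)
v,u=np.nonzero((abs(hsv[...,0]-110.)<12)&(hsv[...,1]>120))
P=np.array([world(im,a,b,st) for a,b in zip(u,v)]);P=P[(abs(P[:,2]-62.5)<2)&(P[:,1]>30)&(P[:,1]<180)]
f=np.polyfit(P[:,1],P[:,0],1);print(len(P),P.min(0),P.max(0),P.mean(0),np.degrees(np.arctan(-f[0])))
E
```

```text
10.675 [586.5 104.7 208.4] [ 0.996  0.089 -0.002] [-0.44746212 -0.99383196  0.21820171]
517 [556.84324014  44.49735974  60.52000622] [571.96109869 158.63873567  64.07167346] [564.45579148 102.25697812  62.37161256] 4.9986050897051655
```

View pics/w6.png

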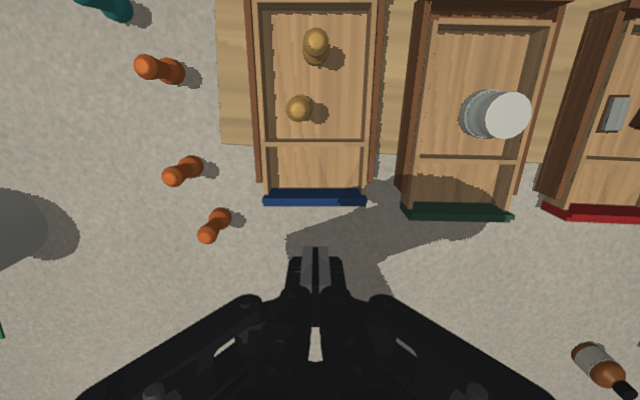

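The wrist-fit lip midpoint is (564.5,102.3) with its axis at 5.0°, and the tool is aligned to it. The brass stamps stand at (316,45) and (299,108). I'll lower into the well, 22 mm behind the lip.

move_arm:
  deltas: "0.3 0 3 0 0 0;0 0 5 0 0 0;0 0 4 0 0 0;0 0 2.5 0 0 0;0 0 1.5 0 0 0;0 0 1.0 0 0 0;0 0 0 0 0 0"

```text
clock: 11.6
position: [589.7, 103.8, 39.9]
ee_rot: [0.999, 0.043, -0.0, 0.0]
contact_force: [-0.3, -0.6, 0.9]
gripper_width: 0.0
```

```bash
python3 - <<'E'
from h import *
st=pose();print(st[2]["clock"],st[0].round(1),st[1].as_matrix()[:,0].round(3),st[2]["contact_force"])
im=eyes.get_image("wrist");cv2.imwrite("pics/w7.png",im["pixels"])
E
```

```text
11.6 [589.7 103.8  39.9] [ 0.996  0.086 -0.   ] [-0.27049185 -0.63562523  0.91151928]
```

View pics/w7.png

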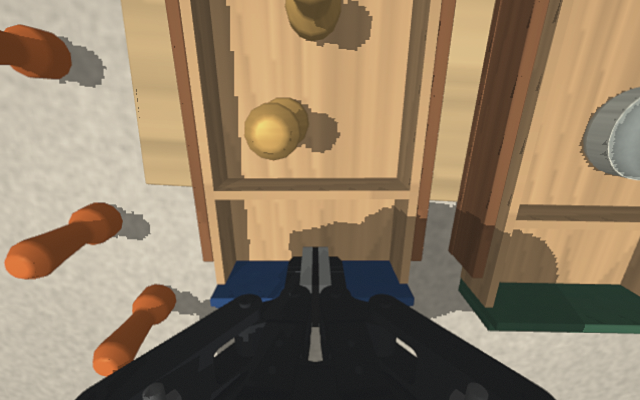

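The finger is in the well between the lip and the cross wall and touches nothing. I'll approach the lip gently and begin the draw.

move_arm:
  deltas: "-0.2 0 0 0 0 0;-0.2 0 0 0 0 0;-0.2 0 0 0 0 0;-0.2 0 0 0 0 0;-0.2 0 0 0 0 0;-0.2 0 0 0 0 0;-0.2 0 0 0 0 0;-0.2 0 0 0 0 0;-0.25 0 0 0 0 0;-0.25 0 0 0 0 0"

```text
clock: 12.9
position: [569.5, 102.6, 40.4]
ee_rot: [0.999, 0.043, 0.001, -0.0]
contact_force: [2.5, 1.0, 2.6]
gripper_width: -0.2
```

move_arm:
  deltas: "-0.25 0 0 0 0 0;-0.3 0 0 0 0 0;-0.3 0 0 0 0 0;-0.3 0 0 0 0 0;-0.3 0 0 0 0 0;-0.3 0 0 0 0 0;-0.3 0 0 0 0 0;-0.3 0 0 0 0 0;-0.3 0 0 0 0 0;-0.3 0 0 0 0 0;-0.3 0 0 0 0 0;-0.3 0 0 0 0 0"

```text
clock: 14.4
position: [533.5, 99.4, 40.2]
ee_rot: [0.999, 0.043, 0.0, -0.0]
contact_force: [3.5, 1.9, 6.5]
gripper_width: 0.2
```

```bash
python3 - <<'E'
from h import *
st=pose();print(st[2]["clock"],st[0].round(1),st[1].as_matrix()[:,0].round(3),st[2]["contact_force"])
im=eyes.get_image("wrist");cv2.imwrite("pics/w8.png",im["pixels"])
E
```

```text
14.4 [533.5  99.4  40.2] [0.996 0.087 0.001] [3.52086567 1.92742547 6.4761349 ]
```

View pics/w8.png

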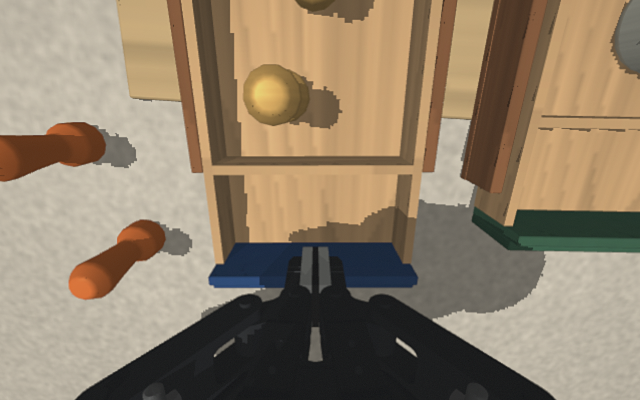

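The tray is following and the stamps are standing. I'll continue.

move_arm:
  deltas: "-0.3 0 0 0 0 0;-0.3 0 0 0 0 0;-0.3 0 0 0 0 0;-0.3 0 0 0 0 0;-0.3 0 0 0 0 0;-0.3 0 0 0 0 0;-0.3 0 0 0 0 0;-0.3 0 0 0 0 0;-0.3 0 0 0 0 0;-0.3 0 0 0 0 0;-0.25 0 0 0 0 0;-0.2 0 0 0 0 0"

```text
clock: 15.95
position: [499.1, 96.3, 40.1]
ee_rot: [0.999, 0.043, 0.0, -0.0]
contact_force: [2.2, 1.0, 4.8]
gripper_width: -0.2
```

move_arm:
  deltas: "-0.15 0 0 0 0 0;-0.15 0 0 0 0 0;-0.15 0 0 0 0 0;-0.15 0 0 0 0 0;-0.15 0 0 0 0 0"

```text
clock: 16.58
position: [491.7, 95.6, 40.2]
ee_rot: [0.999, 0.043, 0.0, -0.0]
contact_force: [1.9, 0.8, 5.5]
gripper_width: -0.2
```

move_arm:
  deltas: "-0.15 0 0 0 0 0;-0.15 0 0 0 0 0;-0.15 0 0 0 0 0"

```text
clock: 16.95
position: [487.2, 95.2, 40.2]
ee_rot: [0.999, 0.043, 0.0, -0.0]
contact_force: [2.4, 0.3, 6.0]
gripper_width: 0.1
```

move_arm:
  deltas: "-0.15 0 0 0 0 0;-0.15 0 0 0 0 0;-0.15 0 0 0 0 0"

```text
clock: 17.32
position: [482.7, 94.8, 40.1]
ee_rot: [0.999, 0.043, 0.0, 0.0]
contact_force: [2.7, -0.3, 5.3]
gripper_width: 0.3
```

move_arm:
  deltas: "-0.15 0 0 0 0 0;-0.15 0 0 0 0 0;-0.15 0 0 0 0 0"

```text
clock: 17.7
position: [478.2, 94.4, 40.1]
ee_rot: [0.999, 0.043, 0.0, -0.0]
contact_force: [3.7, -0.3, 5.6]
gripper_width: -0.3
```

move_arm:
  deltas: "-0.15 0 0 0 0 0;-0.15 0 0 0 0 0;0 0 0 0 0 0"

```text
clock: 18.08
position: [477.9, 94.8, 40.6]
ee_rot: [0.999, 0.044, 0.003, -0.001]
contact_force: [7.9, -0.9, 2.2]
gripper_width: 0.2
```

```bash
python3 - <<'E'
from h import *
st=pose();print(st[2]["clock"],st[0].round(1),st[1].as_matrix()[:,0].round(3),st[2]["contact_force"])
im=eyes.get_image("wrist");cv2.imwrite("pics/w9.png",im["pixels"])
E
```

```text
18.075 [477.9  94.8  40.6] [0.996 0.088 0.006] [ 7.92720497 -0.86427423  2.23738963]
```

View pics/w9.png

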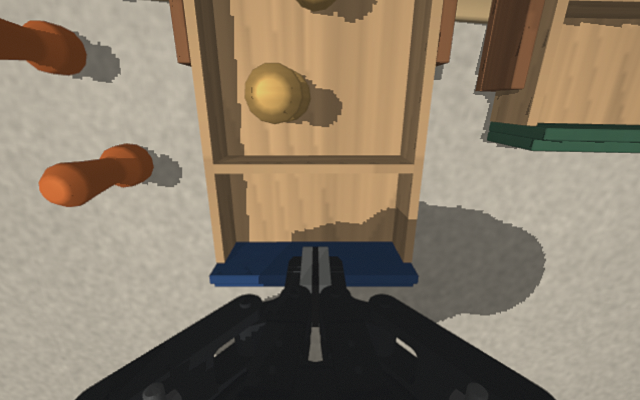

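move_arm:
  deltas: "-0.15 0 0 0 0 0;-0.1 0 0 0 0 0;0 0 0 0 0 0"

```text
clock: 18.5
position: [475.8, 95.1, 41.4]
ee_rot: [0.999, 0.044, 0.003, -0.001]
contact_force: [5.4, -0.3, 8.2]
gripper_width: -0.1
```

Position moved 2 mm and force dropped, so the stop isn't confirmed yet. I'll step further.

move_arm:
  deltas: "-0.15 0 0 0 0 0;-0.15 0 0 0 0 0;0 0 0 0 0 0"

```text
clock: 18.88
position: [472.7, 94.9, 41.6]
ee_rot: [0.999, 0.044, 0.003, -0.001]
contact_force: [5.9, 0.8, 9.1]
gripper_width: 0.2
```

move_arm:
  deltas: "-0.15 0 0 0 0 0;-0.15 0 0 0 0 0;0 0 0 0 0 0"

```text
clock: 19.25
position: [469.7, 94.8, 41.6]
ee_rot: [0.999, 0.044, 0.003, -0.001]
contact_force: [5.9, 1.2, 8.4]
gripper_width: 0.0
```

```bash
python3 - <<'E'
from h import *
st=pose();print(st[2]["clock"],st[0].round(1),st[1].as_matrix().round(3),st[2]["contact_force"])
im=eyes.get_image("wrist");cv2.imwrite("pics/w10.png",im["pixels"])
i=eyes.get_image("side");cv2.imwrite("pics/s10.png",cv2.resize(i["pixels"][140:330,190:390],None,fx=3,fy=3,interpolation=cv2.INTER_CUBIC))
E
```

```text
19.25 [469.7  94.8  41.6] [[ 0.996  0.088  0.007]
 [ 0.088 -0.996  0.003]
 [ 0.007 -0.002 -1.   ]] [5.89775567 1.23562401 8.37798187]
```

View pics/w10.png

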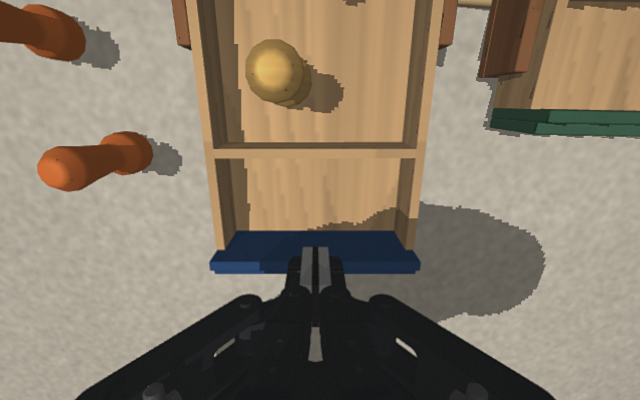

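View pics/s10.png

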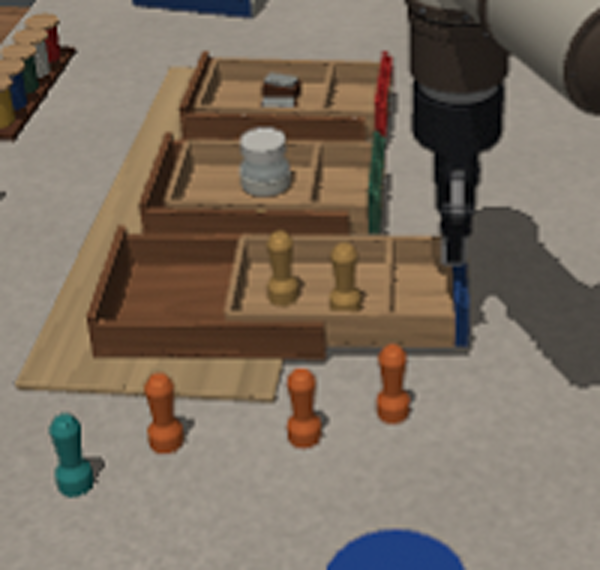

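The lip stayed put from w9 to w10 (it shifted in the image with the bench) while the tool moved 8 mm, so the tray is at its stop. But the finger's relation to the lip is unclear, so I'll measure it.

```bash
python3 - <<'E'
from h import *
st=pose();im=eyes.get_image("wrist")
hsv=cv2.cvtColor(im["pixels"],cv2.COLOR_BGR2HSV)
v,u=np.nonzero((abs(hsv[...,0]-110.)<12)&(hsv[...,1]>120))
P=np.array([world(im,a,b,st) for a,b in zip(u,v)]);k=(P[:,1]>20)&(P[:,1]<170)&(abs(P[:,0]-465)<40);P=P[k];u=u[k];v=v[k]
for lo,hi in((61,65),(55,58.5)):
  Q=P[(P[:,2]>lo)&(P[:,2]<hi)];print(lo,len(Q),Q.min(0).round(1),Q.max(0).round(1),Q.mean(0).round(1))
for uu in(240,270,350,390):print(uu,[(int(b),world(im,uu,b,st).round(1).tolist()) for b in range(228,276,4)])
print("fingertip",[world(im,a,b,st).round(1).tolist() for a,b in((309,250),(323,250),(309,260),(297,265),(335,265),(309,275))])
cv2.imwrite("pics/w10c.png",cv2.resize(im["pixels"][200:320,200:430],None,fx=3.4,fy=3.4,interpolation=cv2.INTER_CUBIC))
E
```

```text
61 1468 [459.4  35.3  61. ] [475.8 151.   64.6] [467.4  93.1  62.3]
55 912 [453.7  34.3  55. ] [475.1 150.6  58.5] [465.1  92.7  56.6]
240 [(228, [466.4, 144.5, 20.5]), (232, [464.8, 143.7, 23.5]), (236, [464.9, 142.3, 29.7]), (240, [465.7, 140.6, 36.7]), (244, [465.6, 139.3, 41.9]), (248, [465.5, 138.1, 46.8]), (252, [465.7, 136.9, 51.8]), (256, [465.7, 135.8, 56.3]), (260, [466.0, 134.6, 61.2]), (264, [464.5, 134.2, 62.9]), (268, [461.3, 134.5, 61.8]), (272, [455.5, 135.6, 56.8])]
270 [(228, [468.3, 124.0, 20.7]), (232, [467.0, 123.4, 24.3]), (236, [466.9, 122.5, 30.1]), (240, [467.0, 121.7, 36.0]), (244, [467.3, 120.8, 42.1]), (248, [467.1, 120.1, 46.7]), (252, [466.7, 119.5, 50.9]), (256, [467.2, 118.7, 56.3]), (260, [467.0, 118.1, 60.3]), (264, [465.8, 117.7, 62.6]), (268, [463.0, 117.7, 62.2]), (272, [457.1, 118.2, 57.0])]
350 [(228, [472.9, 69.2, 20.2]), (232, [471.6, 69.5, 24.0]), (236, [472.2, 70.4, 31.6]), (240, [471.7, 70.9, 36.4]), (244, [472.0, 71.7, 42.7]), (248, [471.3, 72.0, 46.6]), (252, [471.4, 72.6, 51.8]), (256, [472.0, 73.3, 57.6]), (260, [471.2, 73.6, 60.9]), (264, [469.7, 73.6, 62.5]), (268, [468.0, 73.5, 63.9]), (272, [461.2, 71.9, 57.1])]
390 [(228, [475.5, 42.0, 20.6]), (232, [474.3, 42.8, 24.6]), (236, [474.2, 44.3, 30.8]), (240, [473.6, 45.4, 35.7]), (244, [473.5, 46.7, 41.2]), (248, [473.5, 48.0, 46.8]), (252, [473.5, 49.3, 51.8]), (256, [473.1, 50.2, 56.1]), (260, [474.1, 51.9, 62.4]), (264, [471.4, 51.4, 62.0]), (268, [469.2, 51.1, 62.6]), (272, [463.2, 48.7, 56.8])]
fingertip [[480.9, 97.1, 71.0], [480.3, 89.8, 68.8], [480.6, 96.9, 80.4], [475.7, 102.5, 77.8], [477.4, 83.8, 77.7], [480.1, 96.6, 92.6]]
```

View pics/w10c.png

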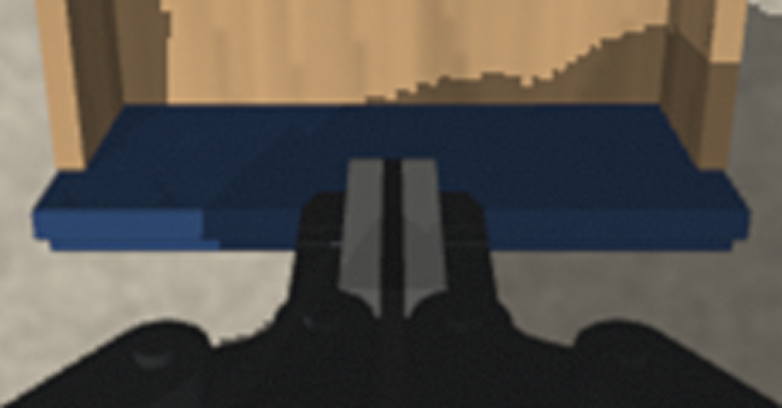

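The fingertip edge reads z≈67 in the image while the TCP reads 41.6. The ~8 N upward force also says the finger slipped over the lip and is resting on top of it, so the shut fingers seem to end well short of the stated TCP. I'll calibrate the tip and check the tray travel.

move_arm:
  deltas: "0 0 -1 0 0 0;0 0 -3 0 0 0;2.5 0 -2 0 0 0;0.5 0 0 0 0 0;0 0 0 0 0 0"

```text
clock: 20.02
position: [494.2, 95.1, 98.2]
ee_rot: [0.999, 0.043, -0.003, 0.001]
contact_force: [0.1, 0.7, -0.8]
gripper_width: -0.0
```

```bash
python3 - <<'E'
from h import *
st=pose();im=eyes.get_image("wrist");cv2.imwrite("pics/w11.png",im["pixels"])
print(st[2]["clock"],st[0].round(1),st[2]["contact_force"].__class__,np.round(st[2]["contact_force"],1),st[2]["gripper_width"])
for u in (306,309,312,323):
  for v in range(244,262,3):
    p=world(im,u,v,st); print(u,v,st[1].inv().apply(p-st[0]).round(1).tolist(),end=' ')
  print()
# project TCP
T=np.array(im["tool_from_camera"]);c=np.linalg.inv(T)
for q in([0,0,0],[11,0,0],[11,0,-25],[11,4,-19]):
  x=c@np.array(q+[1.]);print(q,im["cx"]+im["fx"]*x[0]/-x[2],im["cy"]+im["fy"]*(-x[1])/-x[2])
hsv=cv2.cvtColor(im["pixels"],cv2.COLOR_BGR2HSV)
v,u=np.nonzero((abs(hsv[...,0]-110.)<12)&(hsv[...,1]>120))
P=np.array([world(im,a,b,st) for a,b in zip(u,v)]);k=(P[:,1]>20)&(P[:,1]<170)&(abs(P[:,0]-465)<40)&(abs(P[:,2]-62.5)<1.6);P=P[k]
f=np.polyfit(P[:,1],P[:,0],1);print(len(P),np.median(P,0),P.min(0),P.max(0),"mid x at y95",np.polyval(f,95),np.degrees(np.arctan(-f[0])))
i=eyes.get_image("top");cv2.imwrite("pics/t11.png",cv2.resize(i["pixels"][110:220,240:420],None,fx=4.4,fy=4.4,interpolation=cv2.INTER_CUBIC))
E
```

```text
20.025 [494.2  95.1  98.2] <class 'numpy.ndarray'> [ 0.1  0.7 -0.8] -0.03867944331770682
306 244 [-24.2, -5.5, 45.8] 306 247 [11.6, -3.1, -26.2] 306 250 [11.8, -3.0, -29.8] 306 253 [11.4, -2.9, -32.1] 306 256 [11.1, -2.9, -34.7] 306 259 [11.5, -2.8, -38.3] 
309 244 [-23.9, -3.1, 45.2] 309 247 [12.0, -1.5, -27.0] 309 250 [11.1, -1.5, -28.5] 309 253 [11.2, -1.4, -31.8] 309 256 [11.3, -1.4, -35.0] 309 259 [11.5, -1.3, -38.3] 
312 244 [-24.5, -0.7, 46.3] 312 247 [11.6, 0.0, -26.3] 312 250 [10.4, 0.0, -27.3] 312 253 [11.4, 0.1, -32.2] 312 256 [11.5, 0.1, -35.4] 312 259 [11.2, 0.1, -37.7] 
323 244 [-24.1, 8.0, 45.6] 323 247 [11.1, 5.8, -25.4] 323 250 [10.9, 5.7, -28.3] 323 253 [10.9, 5.7, -31.3] 323 256 [11.4, 5.6, -35.3] 323 259 [11.2, 5.5, -37.7] 
[0, 0, 0] 312.3786747518512 243.50872803887572
[11, 0, 0] 312.3172429560038 227.27138203946745
[11, 0, -25] 311.9436739158116 246.89171364771178
[11, 4, -19] 319.36306762267776 241.65187907905656
862 [467.417768   102.94149642  62.34783925] [459.11235579  35.04685009  60.90023923] [474.94703287 150.72278736  64.09292642] mid x at y95 467.2758627985172 5.013994736681562
```

View pics/w11.png

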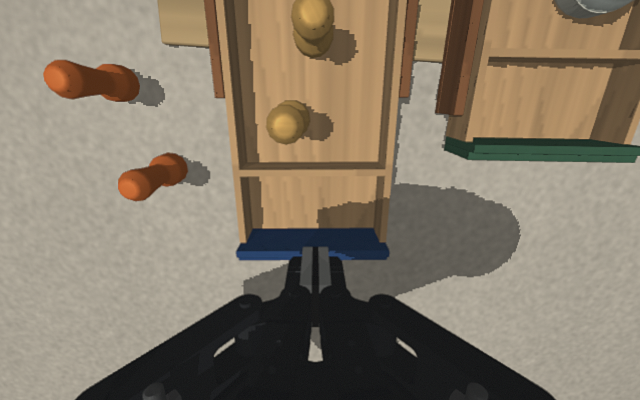

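View pics/t11.png

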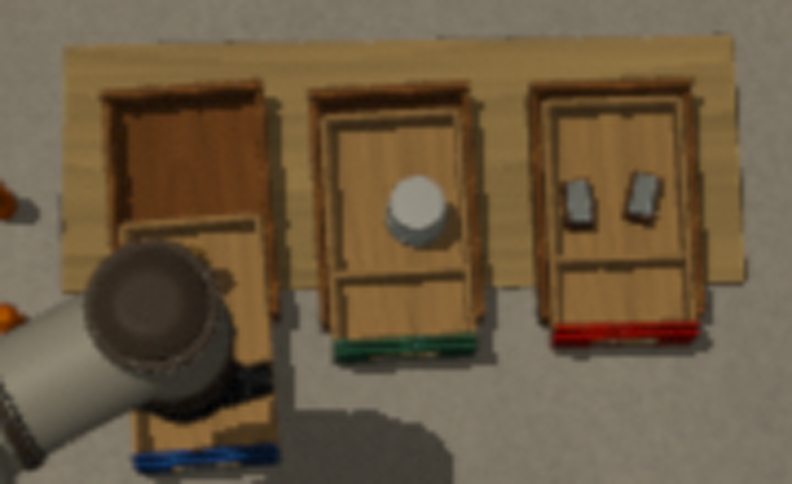

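The shut tip lies about 24 mm behind the stated TCP, so the first hook was only shallow. Tray travel measures 97.5 mm from a start near home, which fits the stop, but I'll re-hook properly deeper and pull again. The stamps are standing.

move_arm:
  deltas: "0 0 3 0 0 0;0 0 3 0 0 0;0 0 1.2 0 0 0;0 0 0 0 0 0"

```text
clock: 20.62
position: [495.6, 95.6, 27.1]
ee_rot: [0.999, 0.043, -0.001, 0.001]
contact_force: [1.1, -0.2, 0.2]
gripper_width: 0.2
```

move_arm:
  deltas: "0 0 0.3 0 0 0;0 0 0.3 0 0 0;0 0 0 0 0 0"

```text
clock: 21.0
position: [496.6, 96.1, 22.2]
ee_rot: [0.999, 0.043, 0.0, -0.0]
contact_force: [-1.1, -0.6, 0.5]
gripper_width: -0.2
```

There's no contact at TCP z=22, so the tip is at least 17 mm below the lip edge. Pulling gently.

move_arm:
  deltas: "-0.4 0 0 0 0 0;-0.3 0 0 0 0 0;-0.3 0 0 0 0 0;-0.2 0 0 0 0 0;-0.2 0 0 0 0 0;-0.2 0 0 0 0 0;0 0 0 0 0 0"

```text
clock: 21.88
position: [480.5, 94.6, 21.9]
ee_rot: [0.999, 0.043, 0.0, -0.0]
contact_force: [-0.5, 0.2, 0.4]
gripper_width: -0.0
```

move_arm:
  deltas: "-0.15 0 0 0 0 0;-0.15 0 0 0 0 0;0 0 0 0 0 0"

```text
clock: 22.25
position: [480.5, 95.3, 22.5]
ee_rot: [0.999, 0.044, 0.003, -0.001]
contact_force: [6.8, -2.2, -4.5]
gripper_width: -0.1
```

move_arm:
  deltas: "-0.15 0 0 0 0 0;-0.15 0 0 0 0 0;0 0 0 0 0 0"

```text
clock: 22.62
position: [480.5, 95.9, 23.0]
ee_rot: [0.999, 0.044, 0.006, -0.002]
contact_force: [12.3, -4.0, -7.5]
gripper_width: -0.1
```

The stop is confirmed: the tool holds at 480.5 mm while force rises to 12 N. I'll release inward, lift straight out and look.

move_arm:
  deltas: "0.5 0 0 0 0 0;0.8 0 0 0 0 0;0.8 0 0 0 0 0;0 0 0 0 0 0;0 0 -2 0 0 0;0 0 -4 0 0 0;0 0 -6 0 0 0;0 0 -6 0 0 0;0 0 0 0 0 0"

```text
clock: 23.75
position: [498.1, 97.1, 207.3]
ee_rot: [0.999, 0.044, 0.005, -0.002]
contact_force: [-0.2, 0.2, -0.0]
gripper_width: 0.3
```

move_arm:
  deltas: "-3 0 0 0 0 0;-5 0 0 0 0 0;-5 0 0 0 0 0;-3 0 0 0 0 0;0 0 0 0 0 0;0 0 0 0 0 0"

```text
clock: 24.5
position: [336.3, 82.2, 201.6]
ee_rot: [0.999, 0.044, -0.0, 0.0]
contact_force: [0.3, 0.2, 0.5]
gripper_width: 0.2
```

```bash
python3 - <<'E'
from h import *
st=pose();im=eyes.get_image("wrist");cv2.imwrite("pics/w12.png",im["pixels"])
print(st[2]["clock"],st[0].round(1),np.round(st[2]["contact_force"],1))
hsv=cv2.cvtColor(im["pixels"],cv2.COLOR_BGR2HSV)
v,u=np.nonzero((abs(hsv[...,0]-110.)<12)&(hsv[...,1]>120))
P=np.array([world(im,a,b,st) for a,b in zip(u,v)]);k=(P[:,1]>20)&(P[:,1]<170)&(abs(P[:,0]-465)<40)&(abs(P[:,2]-62.5)<1.6);P=P[k]
if len(P):
  f=np.polyfit(P[:,1],P[:,0],1);print("lip x at y94",np.polyval(f,94),P[:,1].min(),P[:,1].max())
a=eyes.get_image("top")["pixels"][110:230,220:420];b=eyes.get_image("side")["pixels"][140:300,190:350]
cv2.imwrite("pics/t12.png",cv2.resize(a,None,fx=4,fy=4,interpolation=cv2.INTER_CUBIC));cv2.imwrite("pics/s12.png",cv2.resize(b,None,fx=3.7,fy=3.7,interpolation=cv2.INTER_CUBIC))
E
```

```text
24.5 [336.3  82.2 201.6] [0.3 0.2 0.5]
lip x at y94 465.9654805115853 35.12375890525009 150.49169357070141
```

View pics/t12.png

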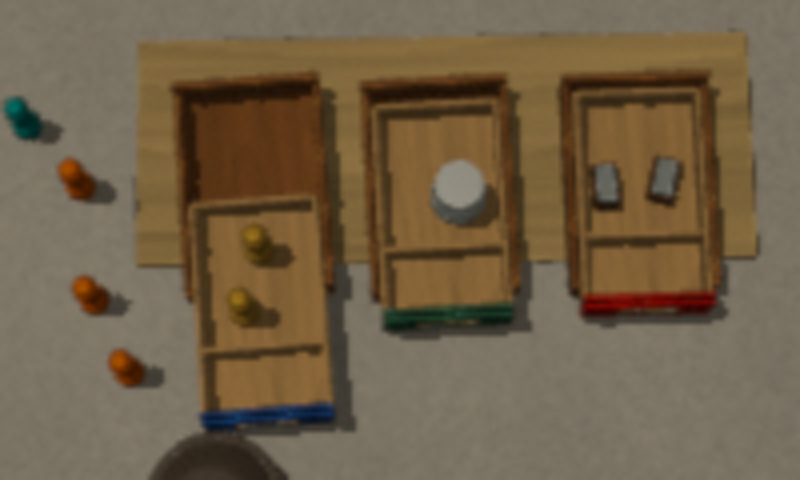

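View pics/s12.png

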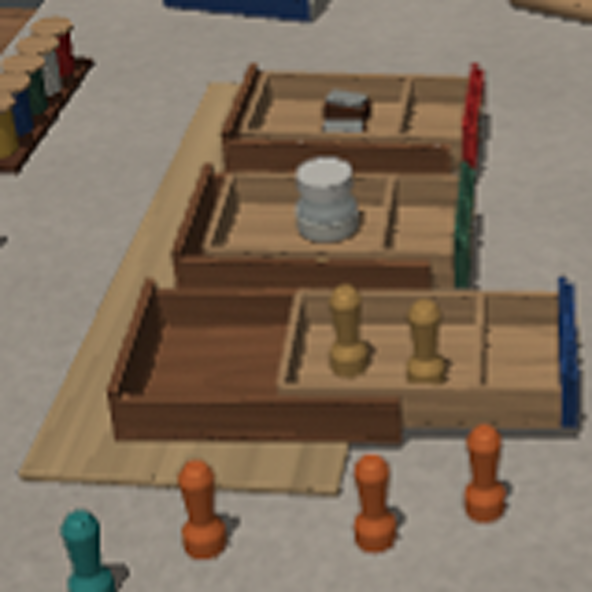

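Everything is in place. Red is home at (650,303) in the top crop with both blocks. Blue is fully out at (268,416) with both brass stamps upright. Green, the jar and the look-alikes haven't moved, and the arm is clear. Handing in.

```bash
python3 -c "
from h import *
print(arm.job_done(), pose()[2]['clock'])"
```

```text
the job is handed in; nothing more can be done
the job is handed in; nothing more can be done
```

The red tray is fully home and the blue tray is drawn out to its stop, in that order; I handed the job in just after clock 24.5 s of the 46 allowed.

- **Red tray:** I pushed it with the closed fingertips until it stopped. The tool held at x≈553 mm while the force rose to 14 N.
- **Blue tray:** I hooked a fingertip behind its lip and drew it slowly out. On the first draw the hook was too shallow: the shut fingers end about 24 mm short of the stated tool point. Once the tray stopped, the finger slipped onto the lip, pressing with about 8 N.
- **Second pull:** I lifted off, hooked deeper and pulled again. The tool held at x=480.5 mm while the force rose to 12 N, so the tray was at its stop. The lip travelled about 98 mm by camera, which implies a start about 2 mm out and fits the 100 mm stop.
- **Last pictures (top and side):** both brass stamps are upright in blue and both type blocks are in red. The green tray with its jar and the orange and turquoise look-alikes have not moved, and the arm is clear. I did not look again at the hammer, ink bottle or glue tub at the end, but the arm kept clear of them.

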